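# Fish a fallen sweet carton out of the gap behind the counter screen

### The arm

A 7-joint arm with a two-finger parallel gripper is mounted at the origin on a cart in front of the work surface, level with it; the furniture and walls round the work are solid. World frame = base frame: x ahead of the robot, y to its left, z up, the work surface at z = 0. Lengths are in mm, angles in rad, forces in N, time in s.
With the tool pointing down it reaches from about 400 to 875 mm from the base axis. Payload 4.4 kg.
Tool frame: the origin (TCP) lies at the very end of the fingers, on their centre line; the grasp point (between the pads) lies 19 mm behind it; z points along the fingers, y is the direction in which the jaws open and shut (so a half turn about z gives the same grasp; the last joint's range is limited). The gripper opens to 85 mm and grips with 20 to 120 N. Pads are 22 mm wide; open, the fingers measure 114 mm over their backs; the gripper's body (76 mm by 85 mm) begins 54 mm behind the grasp point. The pads swing forward as they close: fully open they stand 13 mm farther back than shut.
Start: joints at [-1.299, 0.628, 0.038, 1.517, -0.027, 0.996, -0.02], TCP at [215.394, 613.289, 195.313] pointing down, gripper open.
Joint ranges: [-3.06, 3.06], [-0.37, 2.12], [-1.25, 1.32], [0.18, 2.47], [-1.1, 4.24], [0.23, 1.98], [-2.94, 2.94]. Speed limits (rad/s): [2.57, 2.57, 3.14, 3.14, 3.14, 3.14, 3.14].

### API

Orientations are given as [roll, pitch, yaw] about the fixed x, y, z axes, in that order (R = Rz(yaw) Ry(pitch) Rx(roll)).
In Python, from cell import ctrl gives the robot as it stands.
- The arm moves only by the shell command python3 -m crank 'ROWS' [OPENING]. ROWS is JSON, a list that holds one entry, the list of rows, each a list of 6 numbers: the shift along the tool's x, y, z in units of 30 mm (1.0 is 30 mm), then the turn, a rotation vector about the tool's x, y, z in units of 6 degrees (1.0 is 6 degrees). In form: [[[tx, ty, tz, rx, ry, rz], ...]]. A call has 1 to 12 rows; each row shifts and turns the pose as measured when the row begins, along the tool's axes as they then stand; what a row does not reach is not made up. A row lasts 1/12 s, in which the tool goes at most 41.7 mm and 7.16 degrees, less where a joint would pass 70% of its speed; a pose out of reach is approached as far as the arm can. A call is refused whole if a number of a shift passes 1 or a number of a turn 1, either way. A call with a gripper value outside its range is refused whole. OPENING is the gripper command: -1 is fully open, 1 is shut, values between are in proportion, set as the call begins (- or left out, the last holds). The fingers move at their own pace and stop on an object; the grip force is fixed at half the most. Time passes only in rows, so rows that do not move let the fingers close. It gives the time, the measured TCP pose, the force and the opening at its end, in the units of the state.
- ctrl.read_state(): the state, without advancing time (a new reading comes with each control period).
- ctrl.get_image(name): name is "scene" or "top"; returns a dict with "color" (384x512x3 uint8, red, green, blue), "depth" (384x512 float32, mm along the optical axis (not along the pixel's ray), 0 where there is no reading), "camera_matrix" (3x3 intrinsics, pixels), "R" (3x3) and "t" (3): a world point X has camera coordinates R X + t. Camera axes: x right, y down, z forward; pixel columns grow to the right and rows downward; lengths in mm; the calibration is good to about 2 mm. A picture is of the moment at which its call begins.
- ctrl.finish_job(): hands the job in, once; it reports no verdict.
Trained networks look in a picture, given as the dict that the camera call returned (one of the last four; its "shot" number tells which), for a name from the list of things; names that differ only in an ending like _2 or _b are one class to them, and where a whole thing is asked for, a point or a joint stands for the part that bears it (a point fixed in the world has none). Each returns a list of dicts, best first, with "conf" (0 to 1); they miss things now and then, are a little off and sometimes report something else, mostly with a low value. They report only what shows in the picture. A call takes as long as a camera call.
- ctrl.search_frame(query, picture): "extent" ([centre column, centre row, width, height] in pixels, round what is visible of it).
The state is a dict: "clock": time; "qpos": joint angles; "qd": joint speeds; "tau": joint torques, N m; "eef_pos": TCP position; "tool_rot": TCP orientation; "force": force on the tool from outside, world axes, zero at the start; "torque": the same for the moment, N m; "width": finger opening in mm.
Only numpy, scipy, OpenCV 4.12 (cv2) and the standard library are available. Lean on these libraries where they do the work, as an engineer would, in place of code of your own. Each camera call takes 0.05 s, during which the arm holds its last target. There are 200 camera calls.

### The job

A flat light-blue carton has dropped into the narrow gap between the wooden screen and the display crate. Take the reach hook by its handle, lower its foot behind the carton's far end, draw the carton out of the open end until all of it is a finger's width clear, then lay the hook on the counter and let go. Touch the carton only with the hook, and leave the other goods where they are.

Things in the scene. Friction and masses are not known exactly. Their poses are not given: they have to be found in the camera images.
- stand: Fixed brown wooden stand that forms the gap. Origin on the counter at the middle of the gap's open end; +x points level into the gap, z up. Gap: 70 mm wide (y -35 to 35), 200 mm long (x 0 to 200, then a 12 mm end board), open above, floor = the counter. At +y (robot's side) a 12 mm screen, at -y a 54 mm wide crate holding cartons; walls 110 mm high, cartons to 125 mm.
- gap_mouth (a point): Middle of the gap's open end, on the counter (the stand's origin). The gap runs roughly across the robot's front; its open end looks to the robot's right (world -y). Counter at z = 0.
- carton: Flat light-blue carton, 50 mm wide (x), 112 mm long (y), 20 mm high (z), about 70 g, free to slide. Origin at the centre of its underside. It starts flat in the gap, its length roughly along the gap, +y into the gap, 24 to 50 mm between its far end and the end board.
- hook: Reach hook, about 160 g. Light wooden handle 110 long (x -55 to 55), 28 wide (y), 40 high: grip it across the 28 mm from above. From it a 6 mm steel rod runs along +x, axis 31 mm above the underside, then bends down to a foot level with the underside (see hook_foot). Origin: centre of the handle's underside. It starts on the counter on handle and foot, foot to the robot's left.
- hook_foot (a point): Middle of the level crossbar at the hook's foot, 44 mm long (hook's y) and 6 mm thick: 275 mm ahead (+x) of the hook's origin and 3 mm above its underside. The rod starts to bend down 258 mm ahead of the origin.
- tub: Bystander: clear round sweet tub with white lid, 69 mm across, 97 mm high; origin at the centre of its underside.
- gift: Bystander: small pink and white gift box with red ribbon, 63 x 63 x 64 mm; origin at the centre of its underside.
- tin: Bystander: round red and white mint tin, 67 mm across, 23 mm high; origin at the centre of its underside.

How it is judged (in metres and radians):
On the way:
1. the hook's foot is down in the gap behind the far end of the carton, which is still in the gap (x of hook_foot in the frame of stand between 0.13 and 0.2 m and y of hook_foot in the frame of stand between -0.035 and 0.035 m and horizontal distance between hook_foot and carton above 0.054 m and height (world z) of hook_foot below 0.021 m and x of carton in the frame of stand above 0.06 m), for 0.1 s.
At the end, for the whole second after the job is handed in: The carton lies flat on the counter (tilt under 0.15 rad, within 10 mm of it), its centre at least 62 mm outside the gap's mouth along the gap (half length 56 mm). The hook lies on the counter (origin below 40 mm); both at rest (under 20 mm/s) (x of carton in the frame of stand below -0.062 m and height (world z) of carton between -0.01 and 0.01 m and angle between carton's own z axis and vertical below 0.15 rad and linear speed of each of carton, hook below 0.02 m/s and height (world z) of hook between -0.02 and 0.04 m); the robot touches nothing.
It fails at once if the gripper or arm touches the carton (contact force between any of the fingers, the arm and carton above 0.5 N).
It fails at once if one of the other goods (tub, gift box, mint tin) is shifted by more than 30 mm (distance of any of tub, gift, tin from where it was at the start of the episode above 0.03 m).
It also fails if it takes over 42 s, if anything falls off the work surface, if the arm or the gripper's body presses on something with over 40 N, if the wrist force passes 120 N, or if a joint passes its speed limit or range.

## Working session

There is one attempt and no reset: what is moved stays moved. The work goes in short steps, Python scripts to look and compute and a shell command to move; the robot and the scene stay as the last step left them, time stands still between calls to the robot, and variables do not carry over. Pictures are saved under pics/ and viewed, about 8 in all and at most 12, crops included, and the job is handed in when it is done.

```bash
mkdir -p pics; ls; cat > h.py <<'E'
import numpy as np, cv2
from cell import ctrl
def world(p):
    d=p["depth"].astype(float);K=np.array(p["camera_matrix"]);h,w=d.shape
    u,v=np.meshgrid(np.arange(w),np.arange(h))
    c=np.stack([(u-K[0,2])/K[0,0]*d,(v-K[1,2])/K[1,1]*d,d],-1)
    W=(c-np.array(p["t"]))@np.array(p["R"]); W[d==0]=np.nan
    return W
E
python3 - <<'E'
from h import *
s=ctrl.read_state();print(s)
for n in("top","scene"):
    p=ctrl.get_image(n);cv2.imwrite(f"pics/{n}0.png",cv2.resize(p["color"][:,:,::-1],(800,600)))
    W=world(p);np.save(f"pics/{n}0.npy",W);np.save(f"pics/{n}0c.npy",p["color"])
    print(n,-np.array(p["R"]).T@p["t"])
    for q in("stand","carton","hook","tub","gift","tin"):
        for r in ctrl.search_frame(q,p)[:2]:
            c,rr,w,h=r["extent"];print(q,round(r["conf"],2),np.round(r["extent"]),np.round(W[int(rr),int(c)]))
E
```

```text
pics
{'clock': 0.0, 'qpos': array([-1.29881558,  0.62931822,  0.03846035,  1.51835945, -0.02700572,
        0.99627622, -0.01997228]), 'qd': array([-2.90378145e-04,  3.37287976e-04, -2.24972756e-05,  4.81017329e-05,
        9.41712758e-04,  5.87718901e-04,  3.34849820e-04]), 'tau': array([-6.52764120e-04, -5.63402224e+01,  1.22605138e+00, -1.93441129e+01,
        1.09644592e-02,  1.05855457e-02,  6.07102294e-06]), 'eef_pos': array([215.16383729, 612.63864855, 194.41029079]), 'tool_rot': array([-3.13975013e+00,  2.85333812e-05,  2.80382185e+00]), 'force': array([-0.28385117,  0.75249338,  0.87905871]), 'torque': array([0.0440093 , 0.01658977, 0.03456865]), 'width': 85.56854414091997}
top [ 273.17788333   17.74621949 1286.58814812]
stand 0.97 [197. 175.  67.  56.] [537. 211.  23.]
carton 0.75 [202. 184.  33.  16.] [508. 196.  23.]
tub 0.97 [136. 210.  29.  21.] [400. 397.  97.]
tub 0.42 [323. 190.  96.  21.] [ 492. -237.   29.]
gift 0.84 [123. 183.  23.  23.] [502. 466.  52.]
tin 0.51 [397. 209.  23.  18.] [ 428. -496.   27.]
scene [-832.00274547 -710.24418827 1081.1992255 ]
stand 0.83 [212. 167.  55.  46.] [464. 150. 103.]
hook 0.98 [300. 211.  72.  36.] [ 497. -242.    4.]
tin 0.8 [359. 246.  24.  14.] [ 400. -512.   16.]
```

```bash
python3 - <<'E'
import cv2
a=cv2.imread("pics/top0.png");cv2.imwrite("pics/t0c.png",cv2.resize(a[220:400,150:680],None,fx=1.5,fy=1.5,interpolation=cv2.INTER_CUBIC))
E
```

```text
(no output)
```

View pics/t0c.png

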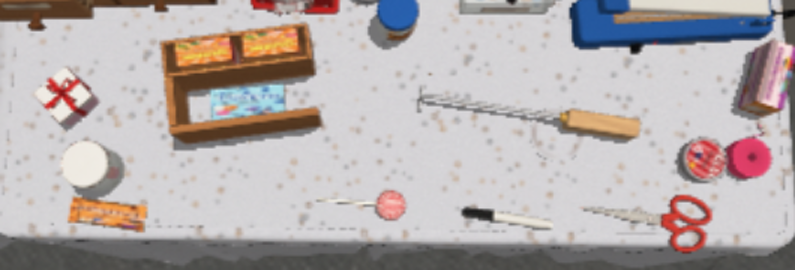

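View pics/scene0.png

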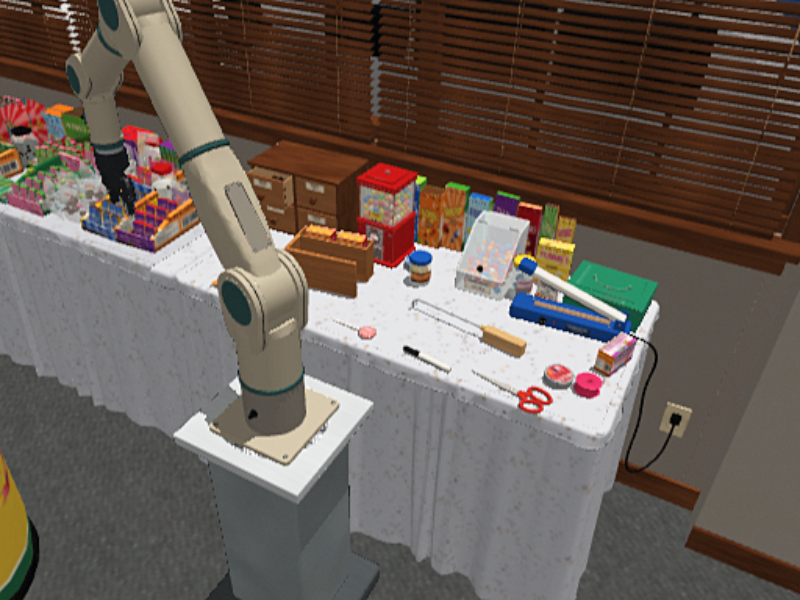

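The top crop shows the stand (crop px 160-320, 25-140) with the blue carton in the gap at about (248,101). The hook's crossbar is at (421,98) and its handle at (600,123). Next I fit their poses from the depth.

```bash
cat > fit.py <<'E'
from h import *
from scipy.optimize import minimize
def rect(P):
    r=cv2.minAreaRect(P.astype(np.float32)[:,:2]);return np.round(r[0],1),np.round(r[1],1),round(r[2],1)
def stand(W):
    m=(W[...,2]>95)&(W[...,2]<118)&(abs(W[...,1]-210)<180)&(abs(W[...,0]-530)<140)
    P=W[m][:,:2]
    # wall tops in stand frame: screen y 35..47, crate near wall etc -> score points in rectangles
    def cost(q):
        th=q[2];c,s=np.cos(th),np.sin(th);d=P-q[:2];x=d@[c,s];y=d@[-s,c]
        def r(x0,x1,y0,y1): return np.hypot(np.maximum(np.maximum(x0-x,x-x1),0),np.maximum(np.maximum(y0-y,y-y1),0))
        D=np.minimum(np.minimum(r(0,212,35,47),r(200,212,-89,47)),r(0,212,-89,-35))
        return np.minimum(D,15).mean()+0.0
    best=min((minimize(cost,[x0,y0,th],method="Nelder-Mead",options=dict(xatol=.05,fatol=1e-4,maxiter=2000)) for x0 in(500,520,540) for y0 in(100,120) for th in(1.4,1.57,1.75)),key=lambda r:r.fun)
    return best.x,best.fun,len(P),P
def blue(W,C):
    hsv=cv2.cvtColor(C,cv2.COLOR_RGB2HSV)
    m=(hsv[...,0]>85)&(hsv[...,0]<115)&(hsv[...,1]>50)&(W[...,2]>8)&(W[...,2]<35)&(abs(W[...,1]-100)<250)&(abs(W[...,0]-500)<160)
    return W[m]
E
python3 - <<'E'
from fit import *
W=np.load("pics/top0.npy");C=np.load("pics/top0c.npy")
x,f,n,P=stand(W);print("stand",x,f,n,"rect",rect(P))
B=blue(W,C);print("carton",len(B),rect(B),np.nanmedian(B[:,2]))
m=(W[...,2]>30)&(W[...,2]<52)&(W[...,1]<-200)&(W[...,1]>-440)&(W[...,0]>420)&(W[...,0]<530)
print("handle",m.sum(),rect(W[m]),np.median(W[m][:,2]))
m=(W[...,2]>10)&(W[...,2]<52)&(W[...,1]<-90)&(W[...,1]>-440)&(W[...,0]>430)&(W[...,0]<560)
H=W[m];print("hookall",m.sum(),rect(H))
i=np.argsort(-H[:,1])[:14];print(np.round(H[i]))
for y in range(-440,-90,20):
    k=H[(H[:,1]>=y)&(H[:,1]<y+20)]
    if len(k):print(y+10,len(k),np.round([k[:,0].min(),k[:,0].max(),k[:,2].max()]))
xy=x[:2];c,s=np.cos(x[2]),np.sin(x[2]);d=B[:,:2]-xy
print("carton in stand x",np.percentile(d@[c,s],[1,50,99]),"y",np.percentile(d@[-s,c],[1,50,99]))
d=P-xy;X=d@[c,s];Y=d@[-s,c]
print("stand pts x",X.min(),X.max(),"y",Y.min(),Y.max(),"screen y",[np.round(t) for t in(Y[(Y>0)&(X<190)].min(),Y[(Y<0)&(X<190)].max())])
E
```

```text
stand [518.12409408  87.56147977   1.7176989 ] 3.1056385017571153 989 rect (array([528.6, 229.1]), array([319.9, 278.6]), 89.6)Traceback (most recent call last):
  File "<stdin>", line 4, in <module>
  File "fit.py", line 4, in rect
    r=cv2.minAreaRect(P.astype(np.float32)[:,:2]);return np.round(r[0],1),np.round(r[1],1),round(r[2],1)
cv2.error: OpenCV(4.12.0) /io/opencv/modules/imgproc/src/convhull.cpp:143: error: (-215:Assertion failed) total >= 0 && (depth == CV_32F || depth == CV_32S) in function 'convexHull'
```

```bash
sed -i 's/abs(W\[...,1\]-210)<180)&(abs(W\[...,0\]-530)<140)/abs(W[...,1]-195)<135)\&(W[...,0]>425)\&(W[...,0]<655)/; s/abs(W\[...,1\]-100)<250/abs(W[...,1]-80)<250/; s/(hsv\[...,0\]>85)&(hsv\[...,0\]<115)&(hsv\[...,1\]>50)/(hsv[...,0]>80)\&(hsv[...,0]<125)\&(hsv[...,1]>35)/' fit.py
cat > m.py <<'E'
from fit import *
import sys
W=np.load("pics/top0.npy");C=np.load("pics/top0c.npy")
x,f,n,P=stand(W);print("stand",x,f,n,"rect",rect(P))
k=W[...,2]
print(C[184,202],C[183,198:207].tolist(),W[184,202])
B=blue(W,C);print("carton",len(B))
m=(k>30)&(k<52)&(W[...,1]<-200)&(W[...,1]>-440)&(W[...,0]>420)&(W[...,0]<530)
print("handle",m.sum(),rect(W[m]),np.median(W[m][:,2]))
m=(k>10)&(k<52)&(W[...,1]<-90)&(W[...,1]>-440)&(W[...,0]>430)&(W[...,0]<560)
H=W[m];print("hookall",m.sum(),rect(H))
for y in range(-440,-90,20):
    q=H[(H[:,1]>=y)&(H[:,1]<y+20)]
    if len(q):print(y+10,len(q),np.round([q[:,0].min(),q[:,0].max(),q[:,2].max()]))
xy=x[:2];c,s=np.cos(x[2]),np.sin(x[2])
d=P-xy;X=d@[c,s];Y=d@[-s,c]
print("stand pts x",X.min(),X.max(),"y",Y.min(),Y.max(),"inner y",Y[(Y>0)&(X<190)].min(),Y[(Y<0)&(X<190)].max())
if len(B):
    d=B[:,:2]-xy;print("carton x",np.percentile(d@[c,s],[1,50,99]),"y",np.percentile(d@[-s,c],[1,50,99]),rect(B),np.median(B[:,2]))
E
python3 m.py
```

```text
stand [518.12409408  87.56147977   1.7176989 ] 1.2092338549094803 853 rect (array([553.3, 183.6]), array([192.9, 244.5]), 8.2)
[170 202 210] [[166, 195, 208], [164, 193, 203], [159, 193, 209], [163, 200, 217], [177, 213, 223], [139, 175, 193], [131, 161, 179], [143, 173, 191], [169, 209, 220]] [505.22528652 192.96275897  18.37571638]
carton 329Traceback (most recent call last):
  File "m.py", line 9, in <module>
    print("handle",m.sum(),rect(W[m]),np.median(W[m][:,2]))
                           ~~~~^^^^^^
  File "fit.py", line 4, in rect
    r=cv2.minAreaRect(P.astype(np.float32)[:,:2]);return np.round(r[0],1),np.round(r[1],1),round(r[2],1)
cv2.error: OpenCV(4.12.0) /io/opencv/modules/imgproc/src/convhull.cpp:143: error: (-215:Assertion failed) total >= 0 && (depth == CV_32F || depth == CV_32S) in function 'convexHull'
```

```bash
sed -i 's/^print("handle".*/print(np.round(W[193,340:370:3]).tolist());m=m if m.any() else (k>25)/' m.py; python3 m.py; python3 - <<'E'
from fit import *
W=np.load("pics/top0.npy");x,f,n,P=stand(W)
c,s=np.cos(x[2]),np.sin(x[2]);d=P-x[:2];X=d@[c,s];Y=d@[-s,c]
h,_,_=np.histogram2d(Y,X,bins=[np.arange(-110,70,6),np.arange(-24,240,12)])
for y,r in zip(np.arange(-110,70,6),h.astype(int)):print(y,' '.join('%2d'%v for v in r))
E
```

```text
stand [518.12409408  87.56147977   1.7176989 ] 1.2092338549094803 853 rect (array([553.3, 183.6]), array([192.9, 244.5]), 8.2)
[170 202 210] [[166, 195, 208], [164, 193, 203], [159, 193, 209], [163, 200, 217], [177, 213, 223], [139, 175, 193], [131, 161, 179], [143, 173, 191], [169, 209, 220]] [505.22528652 192.96275897  18.37571638]
carton 329
[[476.0, -294.0, 41.0], [477.0, -305.0, 38.0], [476.0, -314.0, 43.0], [476.0, -325.0, 43.0], [478.0, -337.0, 37.0], [477.0, -346.0, 41.0], [477.0, -357.0, 40.0], [478.0, -368.0, 40.0], [478.0, -379.0, 35.0], [479.0, -390.0, 35.0]]
-110  0  0  1  0  0  0  0  0  0  0  0  0  0  0  0  0  0  0  0  0  0
-104  0  0  0  0  0  0  0  0  0  0  0  0  0  0  0  0  0  0  0  0  0
-98  0  0  0  0  0  0  0  0  0  0  0  0  0  0  0  0  0  0  0  0  0
-92  0  0  3  3  3  3  2  4  2  4  3  4  4  2  4  2  3  2  3  2  0
-86  0  0  7  4  3  3  4  2  3  1  7  4  4  1  4  2  5  4  7  5  0
-80  0  0  3  0  0  0  0  0  0  0  0  2  0  0  0  0  0  0  0  6  0
-74  0  0  4  1  0  0  0  0  0  0  0  2  0  0  0  0  0  0  0  3  0
-68  0  0  2  1  0  0  0  0  0  0  0  2  0  0  0  0
[... 1186 characters left out ...]
6 10  8  6  7  8  6  4  0
46  0  0  3  1  3  3  1  3  2  3  2  3  2  2  2  4  2  4  1  2  0
52  0  0  0  0  0  0  0  0  0  0  0  0  0  0  0  0  0  0  0  0  0
58  0  0  0  0  0  0  0  0  0  0  0  0  0  0  0  0  0  0  0  0  0Traceback (most recent call last):
  File "m.py", line 11, in <module>
    H=W[m];print("hookall",m.sum(),rect(H))
                                   ~~~~^^^
  File "fit.py", line 4, in rect
    r=cv2.minAreaRect(P.astype(np.float32)[:,:2]);return np.round(r[0],1),np.round(r[1],1),round(r[2],1)
cv2.error: OpenCV(4.12.0) /io/opencv/modules/imgproc/src/convhull.cpp:143: error: (-215:Assertion failed) total >= 0 && (depth == CV_32F || depth == CV_32S) in function 'convexHull'
```

```bash
sed -i 's/P.astype(np.float32)\[:,:2\]/np.ascontiguousarray(P[:,:2],dtype=np.float32)/' fit.py; sed -i 's/^print(np.round(W\[193.*/print("handle",m.sum(),rect(W[m]),np.median(W[m][:,2]),np.mean(W[m],0))/' m.py;  python3 m.py
```

```text
stand [518.12409408  87.56147977   1.7176989 ] 1.2092338549094803 853 rect (array([553.3, 183.6]), array([192.9, 244.5]), 8.2)
[170 202 210] [[166, 195, 208], [164, 193, 203], [159, 193, 209], [163, 200, 217], [177, 213, 223], [139, 175, 193], [131, 161, 179], [143, 173, 191], [169, 209, 220]] [505.22528652 192.96275897  18.37571638]
carton 329
handle 298 (array([ 484.7, -297.2]), array([195.3,  28.8]), 81.5) 38.19945671145982 [ 479.43986523 -325.48588623   38.02670094]
hookall 387 (array([ 493.3, -242.6]), array([305.7,  29.6]), 81.5)
-390 34 [458. 486.  45.]
-370 50 [459. 488.  45.]
-350 53 [462. 493.  46.]
-330 55 [464. 496.  44.]
-310 54 [468. 495.  45.]
-290 48 [470. 499.  44.]
-270 11 [481. 491.  42.]
-250 10 [488. 495.  36.]
-230 10 [490. 497.  39.]
-210 9 [494. 501.  35.]
-190 10 [497. 505.  40.]
-170 9 [500. 505.  38.]
-150 10 [504. 508.  35.]
-130 9 [507. 511.  37.]
-110 11 [508. 515.  37.]
-90 4 [512. 515.  38.]
stand pts x -32.7980083789015 212.45424595697835 y -145.0574685328756 47.337348423480655 inner y 34.422891422074755 -34.37131417702743
carton x [ 54.21630639 105.69356653 163.48610545] y [-27.03514257  -6.54133738  17.17284398] (array([506.2, 195.2]), array([ 45. , 111.5]), 6.7) 20.005336564502837
```

```bash
cat > go.py <<'E'
# go.py x y z yaw_deg : remaining shift (30 mm units) and turn (6 deg units) in the tool's axes
import sys;from h import *
from scipy.spatial.transform import Rotation as R
s=ctrl.read_state();a=[float(v) for v in sys.argv[1:]]
r=R.from_euler("xyz",s["tool_rot"]);g=R.from_euler("xyz",[np.pi,0,np.radians(a[3])])
print("t",round(float(s["clock"]),2),"pos",np.round(s["eef_pos"],1),"rot",np.round(np.degrees(s["tool_rot"]),1),"w",round(float(s["width"]),1),"F",np.round(s["force"],1),"q",np.round(s["qpos"],2))
print("shift",np.round(r.inv().apply(np.array(a[:3])-s["eef_pos"])/30,2),"turn",np.round(np.degrees((r.inv()*g).as_rotvec())/6,2))
E
python3 go.py 470 150 220 81.5
python3 - <<'E'
from fit import *
W=np.load("pics/top0.npy");k=W[...,2]
m=(k>15)&(k<52)&(W[...,1]<-60)&(W[...,1]>-440)&(W[...,0]>430)&(W[...,0]<560)
H=W[m];r=H[H[:,1]>-265];p=np.polyfit(r[:,1],r[:,0],1);th=np.pi/2-np.arctan(p[0])
u=np.array([np.cos(th),np.sin(th)]);o=np.array([478,-342.])
n=np.array([-u[1],u[0]]);h=H[H[:,1]<-290]
a=(H[:,:2]-o)@u;b=(h[:,:2]-o)@n
print(np.degrees(th),"along",np.sort(a)[:6],np.sort(a)[-3:],"lat",b.min(),b.max(),b.mean(),"rod lat",((r[:,:2]-o)@n).mean())
w=(H[:,:2]-o)@n; print("wide along max",np.sort(a[abs(w-b.mean())>8])[-5:])
E
```

```text
t 0.7 pos [215.4 613.3 195.3] rot [180.   -0.  160.6] w 85.2 F [0.2 0.8 0.1] q [-1.3   0.63  0.04  1.52 -0.03  1.   -0.02]
shift [-13.13 -11.76  -0.82] turn [ 0.   -0.   13.19]
81.54602743039177 along [-52.27496278 -51.83836575 -51.35203243 -51.33337389 -50.56284637
 -49.86901705] [273.69068535 274.0769589  276.99462831] lat -15.241053520578493 14.40585095141113 1.9493986024111118 rod lat 0.6072945324699527
wide along max [52.64483639 52.7423128  54.61181793 55.29494125 56.08980754]
```

```bash
R='' ; python3 -m crank '[[[-0.73,-0.65,-0.05,0,0,0],[-0.73,-0.65,-0.05,0,0,0],[-0.73,-0.65,-0.05,0,0,0],[-0.73,-0.65,-0.05,0,0,0],[-0.73,-0.65,-0.05,0,0,0],[-0.73,-0.65,-0.05,0,0,0],[-0.73,-0.65,-0.05,0,0,0],[-0.73,-0.65,-0.05,0,0,0],[-0.73,-0.65,-0.05,0,0,0],[-0.73,-0.65,-0.05,0,0,0],[-0.73,-0.65,-0.05,0,0,0],[-0.73,-0.65,-0.05,0,0,0]]]' -1
python3 go.py 470 150 220 81.5
```

```text
clock: 1.7
eef_pos: [388.1, 301.6, 212.3]
tool_rot: [3.134, -0.004, 2.819]
force: [-0.2, -0.4, -0.4]
width: 85.6
t 1.7 pos [388.1 301.6 212.3] rot [179.6  -0.2 161.5] w 85.6 F [-0.2 -0.4 -0.4] q [-0.75  0.38  0.05  1.93 -0.04  0.83  0.57]
shift [-4.19 -3.93 -0.3 ] turn [ 0.04 -0.08 13.34]
```

```bash
python3 -m crank '[[[-0.75,-0.7,0,0,0,0],[-0.75,-0.7,0,0,0,0],[-0.75,-0.7,0,0,0,0],[-0.75,-0.7,0,0,0,0],[-0.75,-0.7,0,0,0,0],[0,0,0,0,0,1],[0,0,0,0,0,1],[0,0,0,0,0,1],[0,0,0,0,0,1],[0,0,0,0,0,1],[0,0,0,0,0,1],[0,0,0,0,0,1]]]'
python3 -m crank '[[[0,0,0,0,0,1],[0,0,0,0,0,1],[0,0,0,0,0,1],[0,0,0,0,0,1],[0,0,0,0,0,1],[0,0,0,0,0,1]]]'
python3 go.py 477.7 -340.4 150 81.5
```

```text
clock: 2.7
eef_pos: [471.6, 147.8, 214.7]
tool_rot: [3.129, -0.004, 2.035]
force: [0.9, -0.2, 0.1]
width: 85.5
clock: 3.2
eef_pos: [472.2, 148.3, 216.0]
tool_rot: [3.132, -0.013, 1.374]
force: [-0.3, 0.2, 0.5]
width: 85.5
t 3.2 pos [472.2 148.3 216. ] rot [179.5  -0.7  78.8] w 85.5 F [-0.3  0.2  0.5] q [-0.69  0.41  0.47  1.94 -0.25  0.84 -0.28]
shift [-15.97   3.34   2.03] turn [ 0.09 -0.12 -0.46]
```

```bash
python3 -m crank '[[[0,0,0,0,0,-0.46],[-0.95,0.15,0,0,0,0],[-0.95,0.15,0,0,0,0],[-0.95,0.15,0,0,0,0],[-0.95,0.15,0,0,0,0],[-0.95,0.15,0,0,0,0],[-0.95,0.15,0,0,0,0],[-0.95,0.15,0,0,0,0],[-0.95,0.15,0,0,0,0],[-0.95,0.15,0,0,0,0],[-0.95,0.15,0,0,0,0],[-0.95,0.15,0,0,0,0]]]'
python3 go.py 477.7 -340.4 150 81.5
```

```text
clock: 4.2
eef_pos: [479.4, -171.7, 213.4]
tool_rot: [3.125, -0.019, 1.441]
force: [0.9, -0.1, -0.5]
width: 85.5
t 4.2 pos [ 479.4 -171.7  213.4] rot [179.1  -1.1  82.6] w 85.5 F [ 0.9 -0.1 -0.5] q [-0.03  0.43  0.47  1.9  -0.28  0.86  0.46]
shift [-5.62  0.64  2.02] turn [ 0.15 -0.18  0.18]
```

```bash
python3 -m crank '[[[-0.94,0.1,0.33,0,0,0],[-0.94,0.1,0.33,0,0,0],[-0.94,0.1,0.33,0,0,0],[-0.94,0.1,0.33,0,0,0],[-0.94,0.1,0.33,0,0,0],[-0.94,0.1,0.33,0.15,-0.18,0.1],[0,0,0,0,0,0]]]'
python3 go.py 477.7 -340.4 60 81.5
```

```text
clock: 4.78
eef_pos: [476.4, -357.5, 150.9]
tool_rot: [3.134, 0.006, 1.424]
force: [0.8, 0.2, 0.1]
width: 85.4
t 4.78 pos [ 476.4 -357.5  150.9] rot [179.6   0.3  81.6] w 85.4 F [0.8 0.2 0.1] q [ 0.32  0.63  0.43  1.74 -0.34  0.83  0.77]
shift [ 0.59 -0.07  3.02] turn [0.07 0.06 0.01]
```

```bash
python3 -m crank '[[[0.3,0,0.7,0.07,0.06,0],[0.3,0,0.7,0,0,0],[0,0,0.7,0,0,0],[0,0,0.7,0,0,0],[0,0,0.2,0,0,0],[0,0,0,0,0,0]]]'
python3 go.py 477.7 -340.4 10 81.5
python3 - <<'E'
from h import *
p=ctrl.get_image("top");c=p["color"][160:225,240:400,::-1];cv2.imwrite("pics/g1.png",cv2.resize(c,None,fx=5,fy=5,interpolation=cv2.INTER_CUBIC))
E
```

```text
clock: 5.28
eef_pos: [481.0, -341.5, 58.9]
tool_rot: [3.137, 0.001, 1.421]
force: [0.2, -0.6, -0.4]
width: 85.1
t 5.28 pos [ 481.  -341.5   58.9] rot [179.7   0.   81.4] w 85.1 F [ 0.2 -0.6 -0.4] q [ 0.35  0.75  0.36  1.82 -0.42  0.64  0.8 ]
shift [ 0.02 -0.12  1.63] turn [ 0.04  0.01 -0.02]
```

View pics/g1.png

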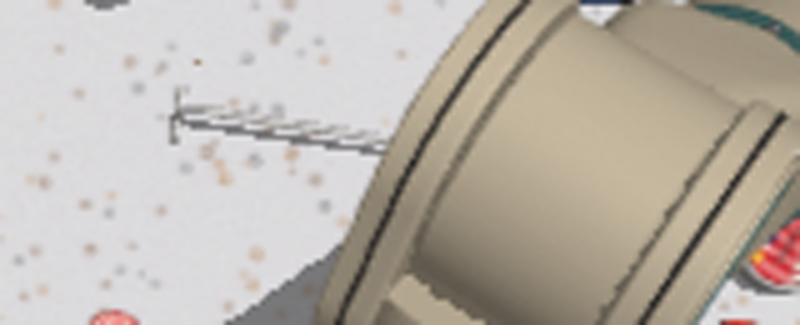

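The arm hides the handle here, but the foot at (175,115) hasn't moved. The jaws have about 28 mm of margin on each side, so I descend and grip.

```bash
python3 -m crank '[[[0,-0.12,0.4,0,0,0],[0,0,0.4,0,0,0],[0,0,0.4,0,0,0],[0,0,0.35,0,0,0],[0,0,0,0,0,0]]]'
python3 go.py 477.7 -340.4 9 81.5
python3 -m crank '[[[0,0,0,0,0,0],[0,0,0,0,0,0],[0,0,0,0,0,0],[0,0,0,0,0,0],[0,0,0,0,0,0],[0,0,0,0,0,0],[0,0,0,0,0,0],[0,0,0,0,0,0],[0,0,0,0,0,0]]]' 1
python3 go.py 477.7 -340.4 159 81.5
```

```text
clock: 5.75
eef_pos: [482.4, -343.2, 15.6]
tool_rot: [3.127, 0.005, 1.422]
force: [0.9, 0.9, -0.2]
width: 85.7
t 5.75 pos [ 482.4 -343.2   15.6] rot [179.2   0.3  81.5] w 85.7 F [ 0.9  0.9 -0.2] q [ 0.38  0.81  0.32  1.84 -0.45  0.55  0.84]
shift [ 0.07 -0.17  0.22] turn [ 0.14  0.05 -0.  ]
clock: 6.5
eef_pos: [483.9, -344.5, 17.4]
tool_rot: [3.124, 0.006, 1.422]
force: [-0.4, 0.4, 0.7]
width: 0.0
t 6.5 pos [ 483.9 -344.5   17.4] rot [179.    0.4  81.5] w 0.0 F [-0.4  0.4  0.7] q [ 0.38  0.81  0.32  1.84 -0.45  0.55  0.84]
shift [ 0.07 -0.14 -4.72] turn [ 0.17  0.06 -0.  ]
```

```bash
python3 - <<'E'
from h import *
p=ctrl.get_image("scene");c=p["color"][150:300,240:440,::-1];cv2.imwrite("pics/g2.png",cv2.resize(c,None,fx=4,fy=4,interpolation=cv2.INTER_CUBIC))
print(ctrl.search_frame("hook",p)[:2]); print(p["camera_matrix"]);print(ctrl.read_state()["width"])
E
```

```text
[{'extent': [299.8, 211.4, 78.4, 35.9], 'conf': 0.86}]
[[440.66569327   0.         245.55372381]
 [  0.         440.66569327 193.03279756]
 [  0.           0.           1.        ]]
-0.11133112145929906
```

View pics/g2.png

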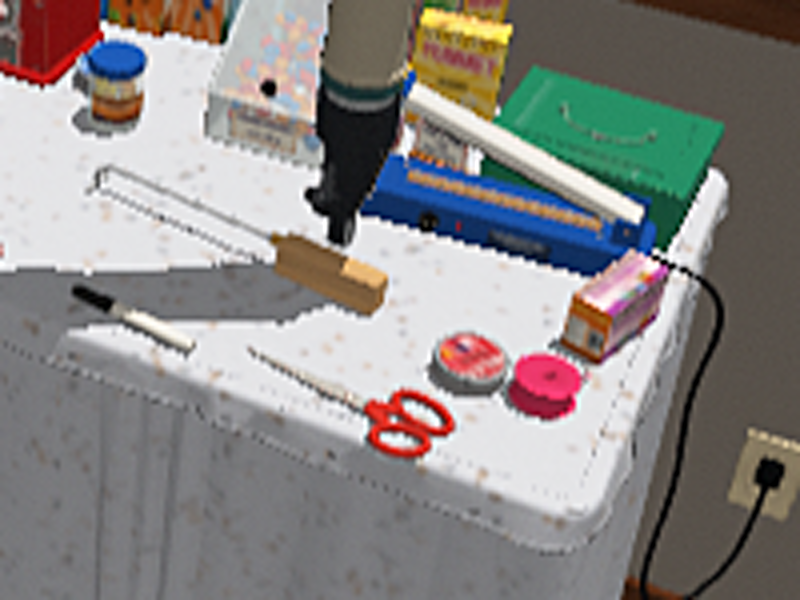

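```bash
python3 - <<'E'
from h import *
p=ctrl.get_image("scene");s=ctrl.read_state();W=world(p)
def pr(X):
    c=np.array(p["R"])@X+p["t"];q=np.array(p["camera_matrix"])@c;return q[:2]/q[2]
for X in (s["eef_pos"],[477.7,-340.4,40],[477.7,-340.4,0],[518,-68,3]):
    u=pr(np.array(X));print(np.round(X),np.round(u,1),"crop",np.round((u-[240,150])*4))
hs=cv2.cvtColor(p["color"],cv2.COLOR_RGB2HSV)
# handle points, finger points
for u,v in((325,215),(322,217),(318,213),(327,221),(330,222)): print(u,v,p["color"][v,u],np.round(W[v,u]))
for u,v in((326,208),(325,205),(326,203),(327,209),(325,200),(330,185)): print("f",u,v,p["color"][v,u],np.round(W[v,u]))
E
```

```text
[ 484. -344.   17.] [322.5 218.3] crop [330. 273.]
[ 478. -340.   40.] [321.6 214.2] crop [327. 257.]
[ 478. -340.    0.] [320.4 222.3] crop [322. 289.]
[518 -68   3] [262.7 195.6] crop [ 91. 182.]
325 215 [105  77  46] [ 482. -353.   38.]
322 217 [127  95  61] [ 462. -348.   40.]
318 213 [123  93  60] [ 477. -326.   41.]
327 221 [123  93  59] [ 462. -369.   30.]
330 222 [118  89  57] [ 459. -382.   32.]
f 326 208 [ 98  99 100] [ 476. -354.   77.]
f 325 205 [14 16 17] [ 453. -355.  105.]
f 326 203 [17 17 20] [ 468. -353.  105.]
f 327 209 [50 49 49] [ 478. -358.   71.]
f 325 200 [22 22 26] [ 467. -348.  117.]
f 330 185 [22 24 25] [ 449. -363.  200.]
```

```bash
python3 - <<'E'
from h import *
p=ctrl.get_image("scene")
def pr(X):
    c=np.array(p["R"])@X+p["t"];q=np.array(p["camera_matrix"])@c;return q[:2]/q[2]
print("start TCP px in 800 img",pr(np.array([215.4,613.3,195.3]))*1.5625, "tip raised 50:",pr(np.array([215.4,613.3,245.3]))*1.5625)
W0=np.load("pics/scene0.npy");C=np.load("pics/scene0c.npy")
for u,v in((70,126),(74,126),(76,128),(78,130),(80,130),(82,130),(76,124),(70,118)): print(u,v,C[v,u],np.round(W0[v,u]))
c=C[60:150,40:140,::-1];cv2.imwrite("pics/g3.png",cv2.resize(c,None,fx=6,fy=6,interpolation=cv2.INTER_CUBIC))
s=ctrl.read_state();print(s["eef_pos"],s["width"],s["qpos"])
E
```

```text
start TCP px in 800 img [124.80622092 226.18717017] tip raised 50: [120.85440713 208.89147681]
70 126 [67 63 69] [222. 655. 265.]
74 126 [18 18 19] [231. 643. 265.]
76 128 [41 59 89] [243. 648. 249.]
78 130 [ 89 113 143] [499. 961.  43.]
80 130 [86 86 84] [194. 566. 284.]
82 130 [20 21 23] [185. 544. 293.]
76 124 [15 18 18] [191. 578. 308.]
70 118 [19 21 24] [219. 640. 305.]
[ 483.87618518 -344.45590919   17.25003442] 0.0024358196184243778 [ 0.37598722  0.80823263  0.31648851  1.83805219 -0.45073757  0.54775684
  0.83733734]
```

View pics/g3.png

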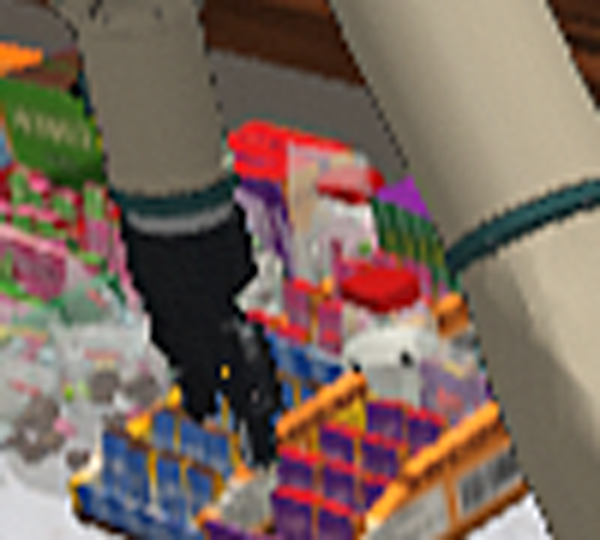

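```bash
python3 - <<'E'
from h import *
p=ctrl.get_image("scene");W=world(p);C=p["color"].astype(int)
s=ctrl.read_state();print(s["eef_pos"])
for v in range(196,216):
    r=[]
    for u in range(314,334):
        c=C[v,u]; 
        if c.max()-c.min()<14 and c.max()<150: r.append((u,*np.round(W[v,u]).astype(int).tolist(),int(c.max())))
    print(v,r[::2])
E
```

```text
[ 483.82407743 -344.41352047   17.2235783 ]
196 [(320, 436, -336, 150, 43), (322, 436, -343, 153, 49), (324, 448, -347, 147, 20), (326, 456, -352, 144, 25), (328, 466, -357, 139, 26), (330, 471, -363, 139, 24), (332, 493, -365, 125, 15)]
197 [(316, 624, -264, 1, 141), (318, 430, -331, 148, 33), (320, 435, -337, 147, 43), (322, 439, -343, 147, 50), (324, 454, -346, 138, 21), (326, 458, -353, 139, 25), (328, 459, -360, 140, 27), (330, 478, -362, 129, 25), (332, 499, -364, 117, 18)]
198 [(316, 422, -327, 147, 42), (318, 432, -331, 142, 35), (320, 432, -338, 145, 72), (322, 442, -343, 140, 48), (324, 471, -342, 122, 31), (326, 460, -352, 132, 24), (328, 465, -358, 131, 26), (330, 488, -360, 118, 18), (332, 505, -363, 108, 111)]
199 [(316, 421, -327, 143, 79), (318, 425, -334, 143, 45), (320, 424, -341, 147, 70), (322, 427, -348, 147, 43), (324, 434, -353, 145, 35), (326, 463, -352, 126, 27), (328, 462, -360, 130, 23), (330, 492, -359, 110, 16)]
200 [(317, 425, -330, 137, 86), (319, 426, -338, 140, 47), (321, 418, -347, 148, 30), (323, 432, -351, 141, 22), (325, 464, -349, 119, 24), (327,
[... 634 characters left out ...]
]
205 [(322, 455, -343, 100, 39), (324, 446, -353, 110, 19), (326, 476, -352, 90, 51), (328, 478, -359, 91, 52)]
206 [(322, 478, -337, 78, 42), (324, 447, -353, 104, 21), (326, 475, -353, 86, 72), (328, 485, -358, 81, 70)]
207 [(322, 467, -341, 82, 25), (324, 477, -346, 77, 22), (326, 475, -354, 82, 87), (328, 492, -357, 72, 117)]
208 [(322, 476, -339, 70, 23), (324, 474, -347, 75, 20), (326, 479, -353, 74, 97)]
209 [(322, 473, -340, 68, 9), (324, 470, -349, 74, 17), (326, 474, -355, 73, 105)]
210 [(322, 476, -340, 61, 107), (324, 473, -348, 67, 1), (326, 475, -355, 68, 91)]
211 [(325, 475, -352, 62, 90)]
212 []
213 []
214 []
215 []<stdin>:8: RuntimeWarning: invalid value encountered in cast
```

The picture shows the fingertips about 43 mm above where the state reports the TCP, and the start picture shows the same offset along the tool. I trust the images: open, and go deeper while watching the force.

```bash
python3 -m crank '[[[0,0,0,0.17,0.06,0],[0,0,0,0,0,0],[0,0,0,0,0,0],[0,0,0,0,0,0],[0,0,0,0,0,0],[0,0,0,0,0,0],[0,0,0,0,0,0]]]' -1
python3 go.py 478.5 -340.4 -25 81.5
python3 -m crank '[[[0.07,-0.14,0.35,0,0,0],[0,0,0.35,0,0,0],[0,0,0.35,0,0,0],[0,0,0.35,0,0,0],[0,0,0,0,0,0]]]'
python3 go.py 478.5 -340.4 -34 81.5
```

```text
clock: 7.33
eef_pos: [483.1, -344.0, 17.0]
tool_rot: [-3.14, -0.001, 1.422]
force: [0.1, -0.1, 0.6]
width: 83.2
t 7.33 pos [ 483.1 -344.    17. ] rot [-179.9   -0.    81.5] w 83.2 F [ 0.1 -0.1  0.6] q [ 0.37  0.82  0.33  1.82 -0.44  0.58  0.83]
shift [ 0.1  -0.17  1.4 ] turn [-0.01 -0.01 -0.01]
clock: 7.75
eef_pos: [480.0, -341.8, -27.2]
tool_rot: [3.141, 0.0, 1.422]
force: [-1.1, -1.0, -0.5]
width: 85.9
t 7.75 pos [ 480.  -341.8  -27.2] rot [179.9   0.   81.5] w 85.9 F [-1.1 -1.  -0.5] q [ 0.4   0.88  0.28  1.84 -0.47  0.49  0.86]
shift [ 0.04 -0.06  0.23] turn [ 0.01  0.   -0.01]
```

```bash
python3 -m crank '[[[0.04,-0.06,0.2,0,0,0],[0,0,0,0,0,0],[0,0,0,0,0,0]]]'
python3 -m crank '[[[0,0,0,0,0,0],[0,0,0,0,0,0],[0,0,0,0,0,0],[0,0,0,0,0,0],[0,0,0,0,0,0],[0,0,0,0,0,0],[0,0,0,0,0,0],[0,0,0,0,0,0]]]' 1
python3 go.py 478.5 -340.4 -32 81.5
```

```text
clock: 8.0
eef_pos: [477.8, -340.2, -35.1]
tool_rot: [-3.141, -0.0, 1.421]
force: [0.6, -0.3, 0.9]
width: 85.4
clock: 8.67
eef_pos: [478.9, -341.0, -33.4]
tool_rot: [3.14, 0.001, 1.422]
force: [-0.6, -0.2, -1.5]
width: 27.3
t 8.67 pos [ 478.9 -341.   -33.4] rot [1.799e+02 1.000e-01 8.150e+01] w 27.3 F [-0.6 -0.2 -1.5] q [ 0.4   0.89  0.27  1.85 -0.48  0.47  0.86]
shift [ 0.02 -0.02 -0.05] turn [ 0.02  0.01 -0.01]
```

```bash
python3 -m crank '[[[0,0,-0.3,0,0,0],[0,0,-0.6,0,0,0],[0,0,-0.8,0,0,0],[0,0,-0.9,0,0,0],[0,0,-0.9,0,0,0],[0,0,-0.9,0,0,0],[0,0,-0.7,0,0,0],[0,0,-0.3,0,0,0],[0,0,0,0,0,0]]]'
python3 go.py 531.4 -2.4 125 98.4
python3 - <<'E'
from h import *
p=ctrl.get_image("scene");c=p["color"][100:260,230:430,::-1];cv2.imwrite("pics/g4.png",cv2.resize(c,None,fx=4,fy=3.75,interpolation=cv2.INTER_CUBIC))
E
```

```text
clock: 9.42
eef_pos: [476.0, -339.3, 137.2]
tool_rot: [-3.138, -0.002, 1.42]
force: [-0.5, -0.1, -1.4]
width: 27.6
t 9.42 pos [ 476.  -339.3  137.2] rot [-1.798e+02 -1.000e-01  8.140e+01] w 27.6 F [-0.5 -0.1 -1.4] q [ 0.3   0.64  0.43  1.77 -0.35  0.81  0.76]
shift [11.38  0.14  0.43] turn [-0.03 -0.02 -2.84]
```

View pics/g4.png

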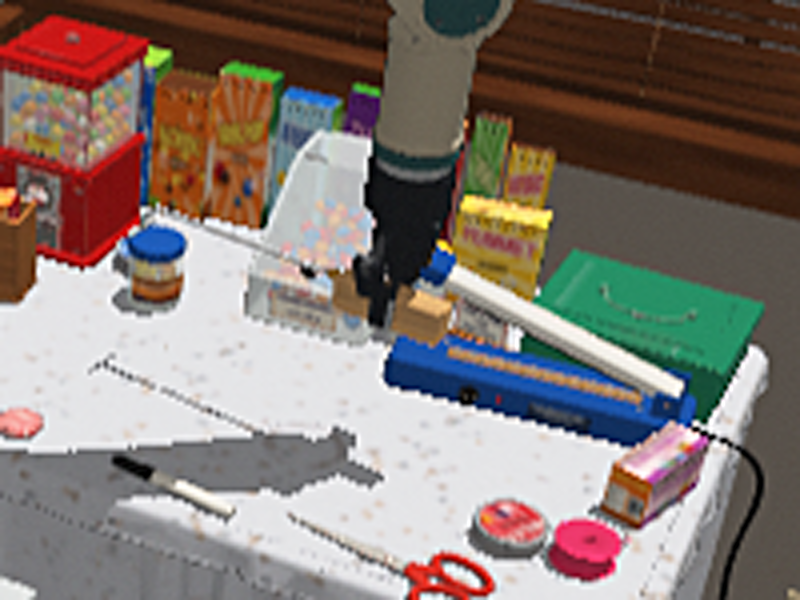

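The hook is held level, with its rod running left to the bend at (150,212). Next I turn it onto the gap's heading.

```bash
python3 -m crank '[[[0,0,0,-0.03,-0.02,-0.3],[0,0,0,0,0,-0.6],[0,0,0,0,0,-0.6],[0,0,0,0,0,-0.6],[0,0,0,0,0,-0.5],[0,0,0,0,0,-0.25],[0,0,0,0,0,0]]]'
python3 go.py 531.4 -2.4 130 98.4
```

```text
clock: 10.05
eef_pos: [469.7, -333.5, 125.6]
tool_rot: [-3.128, -0.014, 1.742]
force: [0.7, 0.2, -1.5]
width: 27.5
t 10.05 pos [ 469.7 -333.5  125.6] rot [-179.2   -0.8   99.8] w 27.5 F [ 0.7  0.2 -1.5] q [ 0.36  0.64  0.33  1.79 -0.28  0.78  1.01]
shift [10.53  3.91 -0.06] turn [-0.13 -0.13  0.24]
```

```bash
python3 -m crank '[[[0.3,0.11,-0.1,-0.13,-0.13,0.2],[0.6,0.22,-0.05,0,0,0],[0.8,0.3,0,0,0,0],[0.8,0.3,0,0,0,0],[0.8,0.3,0,0,0,0],[0.8,0.3,0,0,0,0],[0.8,0.3,0,0,0,0],[0.8,0.3,0,0,0,0],[0.8,0.3,0,0,0,0],[0.8,0.3,0,0,0,0],[0.8,0.3,0,0,0,0],[0.3,0.1,0,0,0,0]]]'
python3 go.py 531.4 -2.4 130 98.4
```

```text
clock: 11.05
eef_pos: [521.1, -62.9, 119.2]
tool_rot: [-3.126, -0.002, 1.702]
force: [0.1, 0.9, -2.3]
width: 27.4
t 11.05 pos [521.1 -62.9 119.2] rot [-1.791e+02 -1.000e-01  9.750e+01] w 27.4 F [ 0.1  0.9 -2.3] q [-0.18  0.59  0.38  1.93 -0.33  0.69  0.52]
shift [ 1.95  0.6  -0.37] turn [-0.15 -0.02 -0.15]
```

```bash
python3 -m crank '[[[0.6,0.2,-0.3,-0.15,-0.02,-0.15],[0.6,0.2,-0.1,0,0,0],[0.5,0.15,0,0,0,0],[0.2,0,0,0,0,0],[0,0,0,0,0,0],[0,0,0,0,0,0]]]'
python3 go.py 531.4 -2.4 130 98.4
python3 - <<'E'
from fit import *
p=ctrl.get_image("top");W=world(p);np.save("pics/a.npy",W);c=p["color"][140:220,150:310,::-1];cv2.imwrite("pics/g5.png",cv2.resize(c,None,fx=5,fy=5,interpolation=cv2.INTER_CUBIC))
t=1.7177;o=np.array([518.1,87.6]);u=np.array([np.cos(t),np.sin(t)]);n=np.array([-u[1],u[0]])
d=W[...,:2]-o;X=d@u;Y=d@n
m=(W[...,2]>135)&(X>10)&(X<240)&(abs(Y)<60)
print(m.sum())
for a in range(0,240,15):
    k=m&(X>=a)&(X<a+15)
    if k.any(): print(a,k.sum(),np.round([X[k].max(),Y[k].min(),np.median(Y[k]),Y[k].max(),np.median(W[k][:,2])],1))
E
```

```text
clock: 11.55
eef_pos: [527.2, -1.4, 128.0]
tool_rot: [-3.135, 0.001, 1.72]
force: [-1.0, -0.8, -1.4]
width: 27.1
t 11.55 pos [527.2  -1.4 128. ] rot [-1.796e+02  1.000e-01  9.850e+01] w 27.1 F [-1.  -0.8 -1.4] q [-0.31  0.58  0.39  1.93 -0.32  0.7   0.42]
shift [-0.05  0.13 -0.07] turn [-0.06  0.01  0.02]
84
75 5 [ 89.5   1.6   4.1   5.  194.9]
90 10 [104.9   2.    5.7   7.  195.2]
105 9 [118.    1.7   4.5   6.8 194. ]
120 10 [133.6   1.5   4.7   7.5 193.8]
135 10 [149.    2.6   4.8   7.8 195. ]
150 8 [163.6   3.8   5.2   7.7 195.6]
165 8 [178.2   3.    5.4   6.6 192.6]
180 24 [187.4 -14.9   6.9  24.6 168. ]
```

View pics/g5.png

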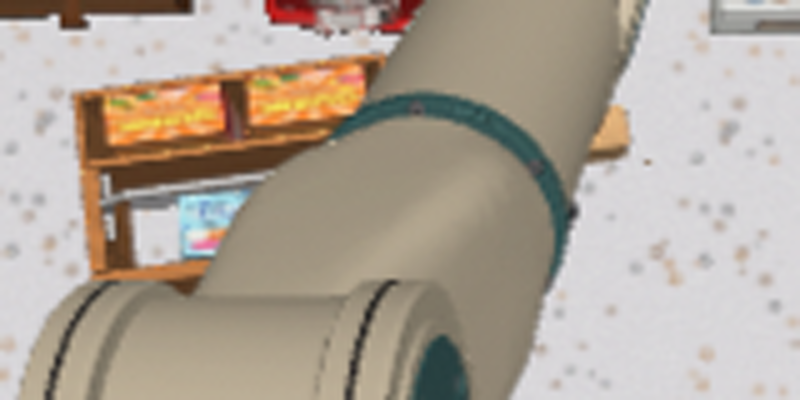

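The rod lies over the gap, parallel to it and 5 mm off the middle. The foot, at (108,205), is at stand x of about 184, above the free slot. I centre it, then go down.

```bash
python3 -m crank '[[[-0.05,0.15,0,-0.06,0,0],[0,0,0.4,0,0,0],[0,0,0.4,0,0,0],[0,0,0.4,0,0,0],[0,0,0,0,0,0]]]'
python3 go.py 531 -2.4 -31 98.4
python3 - <<'E'
from fit import *
p=ctrl.get_image("top");W=world(p)
t=1.7177;o=np.array([518.1,87.6]);u=np.array([np.cos(t),np.sin(t)]);n=np.array([-u[1],u[0]])
d=W[...,:2]-o;X=d@u;Y=d@n
m=(W[...,2]>116)&(X>60)&(X<240)&(abs(Y)<32)
for a in range(75,240,15):
    k=m&(X>=a)&(X<a+15)
    if k.any(): print(a,k.sum(),np.round([X[k].max(),Y[k].min(),np.median(Y[k]),Y[k].max(),np.median(W[k][:,2])],1))
B=blue(W,p["color"]);d=B[:,:2]-o;print("carton",len(B),np.percentile(d@u,[1,99]))
E
```

```text
clock: 12.02
eef_pos: [533.6, -11.0, 91.5]
tool_rot: [3.138, 0.006, 1.709]
force: [-0.9, 0.6, -1.8]
width: 27.6
t 12.02 pos [533.6 -11.   91.5] rot [179.8   0.3  97.9] w 27.6 F [-0.9  0.6 -1.8] q [-0.27  0.64  0.35  1.95 -0.36  0.61  0.46]
shift [ 0.32 -0.06  4.08] turn [ 0.03  0.06 -0.08]
90 6 [104.2  -4.7  -1.3   2.  158.7]
105 10 [119.9  -5.3  -2.1   0.4 158.2]
120 6 [132.7  -3.4  -2.4   0.5 155.7]
135 4 [145.6  -5.4  -3.8  -3.1 158. ]
165 6 [175.2 -21.2 -18.2 -13.4 129.4]
carton 14 [122.3314806  142.20832507]
```

```bash
python3 -m crank '[[[0.3,-0.06,0,0.03,0.06,-0.08],[0,0,0,0,0,0],[0,0,0.3,0,0,0],[0,0,0.3,0,0,0],[0,0,0,0,0,0]]]'
python3 go.py 531 -2.4 -31 98.4
```

```text
clock: 12.48
eef_pos: [533.4, -3.8, 75.6]
tool_rot: [3.135, 0.001, 1.715]
force: [0.2, 0.4, -1.7]
width: 27.3
t 12.48 pos [533.4  -3.8  75.6] rot [179.6   0.   98.3] w 27.3 F [ 0.2  0.4 -1.7] q [-0.26  0.66  0.33  1.97 -0.38  0.57  0.47]
shift [ 0.06 -0.1   3.55] turn [ 0.06  0.01 -0.02]
```

```bash
python3 -m crank '[[[0.06,-0.1,0.1,0.06,0,0],[0.03,0,0.35,0,0,0],[0.03,0,0.35,0,0,0],[0.03,0,0.35,0,0,0],[0.03,0,0.35,0,0,0],[0,0,0,0,0,0]]]'
python3 go.py 531 -2.4 -31 98.4
python3 - <<'E'
from fit import *
p=ctrl.get_image("top");W=world(p);c=p["color"][140:220,150:310,::-1];cv2.imwrite("pics/g6.png",cv2.resize(c,None,fx=5,fy=5,interpolation=cv2.INTER_CUBIC))
t=1.7177;o=np.array([518.1,87.6]);u=np.array([np.cos(t),np.sin(t)]);n=np.array([-u[1],u[0]])
d=W[...,:2]-o;X=d@u;Y=d@n
m=(W[...,2]>40)&(X>60)&(X<198)&(abs(Y)<31)
for a in range(75,240,15):
    k=m&(X>=a)&(X<a+15)
    if k.any(): print(a,k.sum(),np.round([X[k].max(),Y[k].min(),np.median(Y[k]),Y[k].max(),np.median(W[k][:,2])],1))
E
```

```text
clock: 12.98
eef_pos: [529.0, 2.0, 25.4]
tool_rot: [-3.141, 0.001, 1.716]
force: [0.3, 0.7, -2.2]
width: 27.3
t 12.98 pos [529.    2.   25.4] rot [-180.     0.    98.3] w 27.3 F [ 0.3  0.7 -2.2] q [-0.24  0.74  0.28  1.99 -0.42  0.46  0.49]
shift [-0.15  0.05  1.88] turn [-0.01  0.01 -0.01]
```

View pics/g6.png

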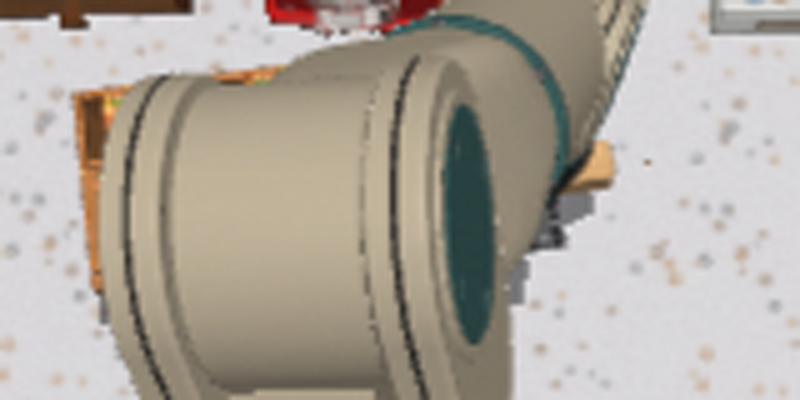

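```bash
python3 -m crank '[[[-0.13,0.05,0,0,0,0],[0,0,0,0,0,0],[0,0,0.35,0,0,0],[0,0,0.35,0,0,0],[0,0,0.2,0,0,0],[0,0,0,0,0,0]]]'
python3 go.py 531 -2.4 -31 98.4
```

```text
clock: 13.53
eef_pos: [533.3, -2.9, -2.5]
tool_rot: [3.138, 0.002, 1.715]
force: [-0.4, 0.3, -0.6]
width: 27.6
t 13.53 pos [533.3  -2.9  -2.5] rot [1.798e+02 1.000e-01 9.830e+01] w 27.6 F [-0.4  0.3 -0.6] q [-0.21  0.79  0.24  2.   -0.44  0.41  0.52]
shift [ 0.03 -0.08  0.95] turn [ 0.03  0.02 -0.02]
```

```bash
python3 -m crank '[[[0.03,-0.06,0.2,0.03,0,0],[0,0,0.25,0,0,0],[0,0,0.25,0,0,0],[0,0,0.15,0,0,0],[0,0,0,0,0,0]]]'
python3 go.py 531 -2.4 -31 98.4
```

```text
clock: 13.95
eef_pos: [530.8, -2.1, -31.3]
tool_rot: [-3.14, 0.002, 1.715]
force: [1.5, 0.4, -0.8]
width: 27.3
t 13.95 pos [530.8  -2.1 -31.3] rot [-1.799e+02  1.000e-01  9.830e+01] w 27.3 F [ 1.5  0.4 -0.8] q [-0.18  0.84  0.21  2.   -0.46  0.35  0.53]
shift [-0.01  0.   -0.01] turn [-0.01  0.01 -0.02]
```

```bash
python3 -m crank '[[[0,0,0,0,0,0],[0,0,0,0,0,0],[-0.15,0,0,0,0,0],[-0.25,0,0,0,0,0],[-0.25,0,0,0,0,0],[-0.25,0,0,0,0,0],[-0.25,0,0,0,0,0],[-0.25,0,0,0,0,0]]]'
python3 go.py 560.8 -201.3 -31 98.4
```

```text
clock: 14.62
eef_pos: [537.8, -45.8, -30.6]
tool_rot: [-3.141, 0.0, 1.718]
force: [-0.8, 0.1, -1.0]
width: 27.4
t 14.62 pos [537.8 -45.8 -30.6] rot [-180.     0.    98.4] w 27.4 F [-0.8  0.1 -1. ] q [-0.1   0.84  0.2   1.98 -0.43  0.37  0.59]
shift [-5.24 -0.    0.02] turn [-0.  0.  0.]
```

```bash
python3 -m crank '[[[-0.25,0,0,0,0,0],[-0.25,0,0,0,0,0],[-0.25,0,0,0,0,0],[-0.25,0,0,0,0,0],[-0.25,0,0,0,0,0],[-0.25,0,0,0,0,0],[-0.25,0,0,0,0,0],[-0.25,0,0,0,0,0],[-0.25,0,0,0,0,0],[-0.25,0,0,0,0,0]]]'
python3 go.py 560.8 -201.3 -31 98.4
cat > see.py <<'E'
from fit import *
p=ctrl.get_image("top");W=world(p)
t=1.7177;o=np.array([518.1,87.6]);u=np.array([np.cos(t),np.sin(t)]);n=np.array([-u[1],u[0]])
B=blue(W,p["color"]);B=B[B[:,0]<600];d=B[:,:2]-o;print("carton",len(B),"X",np.percentile(d@u,[1,50,99]),"Y",np.percentile(d@n,[1,50,99]),rect(B),np.median(B[:,2]))
p=ctrl.get_image("scene");W=world(p);c=p["color"][130:250,190:350,::-1];cv2.imwrite("pics/s.png",cv2.resize(c,None,fx=5,fy=5,interpolation=cv2.INTER_CUBIC))
B=blue(W,p["color"]);B=B[B[:,0]<600];d=B[:,:2]-o;print("scene carton",len(B),"X",np.percentile(d@u,[1,50,99]),"Y",np.percentile(d@n,[1,50,99]))
E
python3 see.py
```

```text
clock: 15.45
eef_pos: [549.4, -129.9, -30.4]
tool_rot: [-3.141, 0.001, 1.715]
force: [0.0, -0.1, -2.3]
width: 27.3
t 15.45 pos [ 549.4 -129.9  -30.4] rot [-1.80e+02  1.00e-01  9.83e+01] w 27.3 F [ 0.  -0.1 -2.3] q [ 0.05  0.86  0.2   1.91 -0.38  0.41  0.69]
shift [-2.41  0.03  0.02] turn [-0.01  0.01 -0.02]
carton 323 X [-57.14608847  -7.49835443  49.51288561] Y [-34.46976083 -12.60536194  16.59142095] (array([527.6,  85.3]), array([ 52. , 110.9]), 10.0) 20.20137277781536
scene carton 143 X [-230.90523224  -34.92099046    6.47396697] Y [-41.3974928    4.17946189  26.87949836]
```

View pics/s.png

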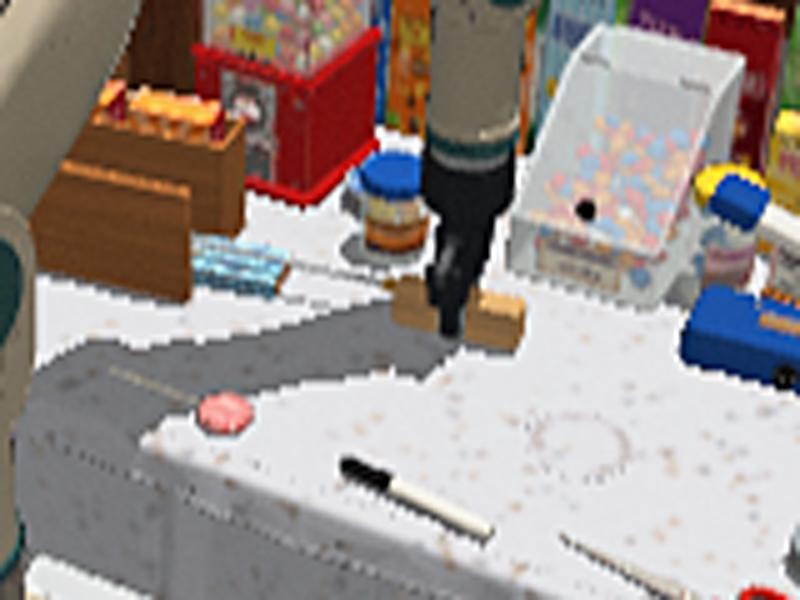

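The carton, around (240,265), is sliding out of the open end and its centre is now at about x = -4. I carry on with the pull.

```bash
python3 -m crank '[[[-0.25,0.03,0,0,0,0],[-0.25,0,0,0,0,0],[-0.25,0,0,0,0,0],[-0.25,0,0,0,0,0],[-0.25,0,0,0,0,0],[-0.25,0,0,0,0,0],[-0.25,0,0,0,0,0],[-0.25,0,0,0,0,0],[-0.25,0,0,0,0,0],[-0.2,0,0,0,0,0],[-0.1,0,0,0,0,0],[0,0,0,0,0,0]]]'
python3 go.py 560.8 -201.3 -33 98.4; python3 see.py
```

```text
clock: 16.55
eef_pos: [562.1, -214.6, -30.4]
tool_rot: [-3.141, 0.001, 1.713]
force: [-0.4, 0.6, -0.8]
width: 27.6
t 16.55 pos [ 562.1 -214.6  -30.4] rot [-1.799e+02  1.000e-01  9.820e+01] w 27.6 F [-0.4  0.6 -0.8] q [ 0.19  0.88  0.21  1.8  -0.34  0.49  0.77]
shift [0.45 0.02 0.08] turn [-0.01  0.01 -0.04]
carton 344 X [-144.41233766  -94.10100519  -35.89368694] Y [-32.6696118  -11.12476174  17.58973405] (array([ 5.387e+02, -5.000e-01]), array([ 51.2, 111.3]), 10.3) 19.553082295470507
scene carton 174 X [-148.16912985 -101.66106992  -37.8792585 ] Y [-34.07591612   4.55882316  21.88694182]
```

The carton is clear, with its centre at about -90 mm. I set the hook down and release it.

```bash
python3 -m crank '[[[0,0,0.08,0,0,0],[0,0,0.03,0,0,0],[0,0,0,0,0,0]]]'
python3 -m crank '[[[0,0,0,0,0,0],[0,0,0,0,0,0],[0,0,0,0,0,0],[0,0,0,0,0,0],[0,0,0,0,0,0],[0,0,0,0,0,0],[0,0,0,0,0,0],[0,0,0,0,0,0]]]' -1
python3 -m crank '[[[0,0,-0.2,0,0,0],[0,0,-0.4,0,0,0],[0,0,-0.7,0,0,0],[0,0,-0.9,0,0,0],[0,0,-0.9,0,0,0],[0,0,-0.9,0,0,0],[0,0,-0.6,0,0,0],[0,0,0,0,0,0],[0,0,0,0,0,0]]]'
python3 see.py
python3 - <<'E'
from h import *
p=ctrl.get_image("top");W=world(p)
for q in("tub","gift","tin"):
    for r in ctrl.search_frame(q,p)[:1]: print(q,round(r["conf"],2),r["extent"])
print([np.round(ctrl.read_state()[k],1) for k in("clock","eef_pos","width","qd")])
E
```

```text
clock: 16.9
eef_pos: [562.2, -212.2, -33.5]
tool_rot: [-3.141, -0.0, 1.716]
force: [-0.1, 0.4, -0.1]
width: 27.7
clock: 17.57
eef_pos: [563.3, -211.9, -33.5]
tool_rot: [3.141, 0.001, 1.718]
force: [0.3, 0.2, -0.6]
width: 85.6
clock: 18.32
eef_pos: [562.7, -212.3, 117.1]
tool_rot: [3.139, 0.002, 1.716]
force: [-1.0, -0.3, -1.1]
width: 85.2
carton 319 X [-142.49067172  -90.36790779  -36.31321132] Y [-33.16223739 -12.65586619  17.75596419] (array([538.7,  -1. ]), array([ 50.3, 110.5]), 11.5) 20.103203350581353
scene carton 174 X [-147.64632145 -102.9967601   -39.70851588] Y [-37.99281246   4.81872697  21.18342697]
tub 0.94 [135.9, 207.4, 27.8, 19.5]
gift 0.86 [122.5, 181.2, 24.7, 27.2]
tin 0.7 [397.2, 208.5, 22.1, 21.6]
[np.float64(18.6), array([ 561.3, -211.8,  114.1]), np.float64(85.3), array([ 0.,  0.,  0., -0.,  0.,  0., -0.])]
```

View pics/s.png

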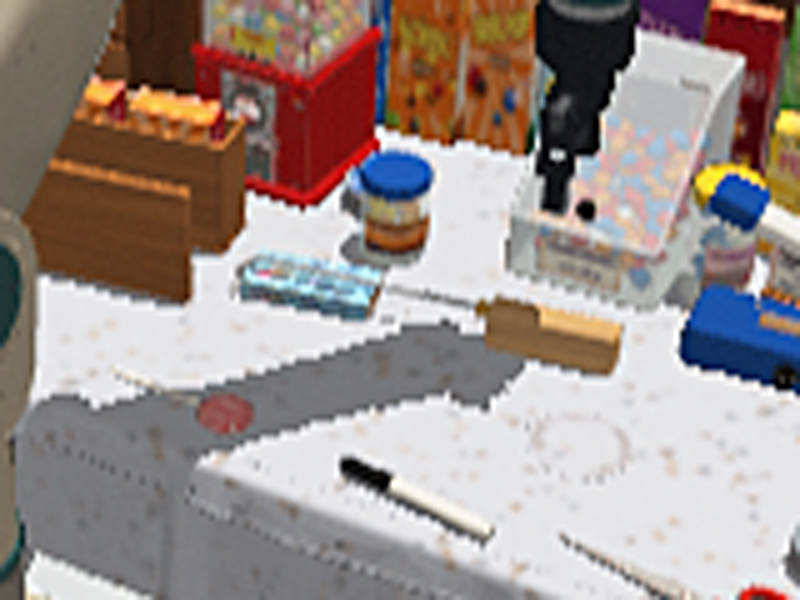

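The carton lies flat and clear of the gap at about (310,285). The hook is on the counter with its handle at (550,335), the gripper is free above it, and the bystanders haven't moved.

```bash
python3 -c "
from cell import ctrl
print(ctrl.finish_job())"
```

```text
the job is handed in; nothing more can be done
None
```

The carton is out of the gap and the job is handed in, at about 18.6 s on the robot's clock. I gripped the hook by its handle, lowered the foot behind the carton's far end, drew the carton out, laid the hook on the counter and let go.

**Last checks:**
- **Carton:** it lies flat. Its centre is about 90 mm outside the mouth (62 mm needed) and its near end about 35 mm clear.
- **Hook and gripper:** the hook is on the counter. The gripper is open and raised above it, with no contact force.
- **Other goods:** the tub, gift box and tin are within 3 pixels of where they started in the top view, about 10 mm or less.

**What failed or disagreed:**
- **TCP height:** the reported TCP lay about 43 mm beyond the real fingertips. My first grasp closed on air above the handle; I corrected it from the camera images.
- **Foot position:** the arm hid the foot during its last few centimetres down, so its place behind the carton came from the arm's readings. The carton moving when I pulled fits with that.

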